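# Mount a check-source rod in the collet stand

## Robot

A 7-joint arm with a two-finger parallel gripper is mounted at the origin on a cart in front of the work surface, level with it; the furniture and walls round the work are solid. World frame = base frame: x ahead of the robot, y to its left, z up, the work surface at z = 0. Lengths are in m, angles in rad, forces in N, time in s.
With the tool pointing down it reaches from about 0.425 to 0.8 m from the base axis. Payload 8.3 kg.
Tool frame: the origin (TCP) lies midway between the tips of the shut fingers; the grasp point (between the pads) lies 19 mm behind it; z points along the fingers, y is the line along which they close (so a half turn about z gives the same grasp; the last joint's range is limited). The gripper opens to 85 mm and grips with 20 to 120 N. Pads are 22 mm wide; open, the fingers measure 114 mm over their backs; the gripper's body (76 mm by 85 mm) begins 54 mm behind the grasp point. The pads swing forward as they close: fully open they stand 13 mm farther back than shut.
Start: joints at [1.148, 0.383, 0.016, 1.37, -0.006, 1.388, -0.046], TCP at [0.22, -0.585, 0.231] pointing down, gripper open.
Joint ranges: [-2.95, 2.95], [-0.25, 2.06], [-1.52, 1.56], [0.18, 2.33], [-1.44, 4.58], [0.02, 2.06], [-3.01, 3.01]. Speed limits (rad/s): [2.39, 2.39, 3.01, 3.01, 3.14, 3.14, 3.14].

## Interface

Orientations are given as a rotation vector (axis times angle).
In Python, from station import sense, eyes, order gives the robot as it stands. The module is installed in compiled form; this text tells all that it offers.
- The arm moves only by the tool jog_arm, never from a script. Its argument "plan" is a list of rows, each a list of 7 numbers: the turn, a rotation vector about the world's x, y, z in rad, then the shift along the world's x, y, z in cm, then the opening, from 0 (shut) to 1 (fully open). A call has 1 to 12 rows; each row is the pose to reach, as a shift and turn from the pose commanded when the call began; what a row does not reach only later rows make up. A row lasts 1/12 s, in which the tool goes at most 41.7 mm and 7.16 degrees, less where a joint would pass 70% of its speed; a pose out of reach is approached as far as the arm can. A call with a gripper value outside its range is refused whole. The fingers move at their own pace and stop on an object; "squeeze" is the grip in N (left out, the last holds). Time passes only in rows, so rows that repeat a pose let the fingers close. It gives the time, the measured TCP pose, the force, the opening and the grip force at its end, in the units of the state.
- sense(): the state, without advancing time (a new reading comes with each control period).
- eyes.camera(name): name is "scene" or "top" or "wrist"; returns a dict with "img" (400x640x3 uint8, blue, green, red), "depth" (400x640 float32, m along the optical axis (not along the pixel's ray), 0 where there is no reading), "K" (3x3 intrinsics, pixels), "rvec" (rotation vector, rad) and "tvec" (3), from world to camera coordinates, as OpenCV has them. Camera axes: x right, y down, z forward; pixel columns grow to the right and rows downward; lengths in m; the calibration is good to about 2 mm. A picture is of the moment at which its call begins.
- order.hand_in(): hands the job in; it is judged then, once.
The state is a dict: "t": time; "joints": joint angles; "joint_vel": joint speeds; "joint_torque": joint torques, N m; "ee_pos": TCP position; "tool_rot": TCP orientation; "ft_force": force on the tool from outside, world axes, zero at the start; "ft_torque": the same for the moment, N m; "width": finger opening in m; "gripper_force": force on a finger pad.
Only numpy, scipy, OpenCV 4.12 (cv2) and the standard library are available. Lean on these libraries where they do the work, as an engineer would, in place of code of your own. Each camera call takes 0.05 s, during which the arm holds its last target. There are 200 camera calls.

## Task

Set up the constancy check: lift the source rod with the plain cylindrical head out of the grey rack, set its shank fully home in the collet of the stand, and turn the ribbed nut clockwise until the jaws grip the shank firmly. Feel for the grip and do not overtighten, do not force the rod into the stand, and leave the disc-headed rod and the other things where they are.

Things in the scene. Friction and masses are not known exactly. Their poses are not given: they have to be found in the camera images.
- rod: the rod to mount: steel shank 10 mm in diameter, 60 mm long, foot tapered to 6 mm; on it a plain aluminium cylindrical head 16 mm in diameter, 30 mm tall; 90 mm in all, 40 to 85 g. Origin: centre of the foot's end; z along the rod to the head. Starts upright in one of the rack's two holes, foot 5 mm and head top 95 mm above the worktop.
- stand: the collet stand, fixed to the worktop: square aluminium foot 96 x 96 x 12 mm, round steel column 38 mm in diameter up to 58 mm above the worktop, with a vertical bore of 12 mm in its middle (1.5 mm chamfer at the mouth, 58 mm up). Origin: centre of its underside; z up.
- collet: three steel jaws in the nut, 66 to 82 mm above the worktop. They meet the shank after 0.5 to 1.4 rad of nut turn, only felt; from there the moment on the tool about the vertical climbs by about 1.9 N m a radian of turn above its free-running reading (taken in the same way, moving or at rest). Right: 0.2 to 0.42 N m above it; over 0.48 is too tight. Origin, axes: as the stand, fixed.
- bore_floor (a point): centre of the bore's floor, on the axis, 30 mm above the worktop. A rod fully home has its foot here, and its head then stands from 4 to 34 mm above the nut's top.
- nut_centre (a point): centre of the top of the dark round nut, on the axis, 86 mm above the worktop (fixed, does not turn). Nut: 12-sided with fine ribs, 44 mm in diameter, 24 mm tall, from 61 mm up, 24 mm hole for the shank. Any finger angle will do. Clockwise from above closes the jaws, 5 mm a radian; it stays where it is left, and its friction is about 0.55 N m all along, either way.
- rack: fixed grey block 56 x 140 x 50 mm (x, y, z) with two upright holes of 12 mm, 45 mm deep, at y = -40 and +40 mm. Origin: centre of its underside; it is turned about z.
- disc_rod: the other source rod, not to be used, loose in the rack's other hole: same shank, but a neck and a flat disc 30 mm in diameter and 8 mm thick on top, 82 mm long. Origin: centre of the foot's end; z up.
- survey_meter: yellow and black hand monitor, 120 x 66 x 56 mm, loose behind the stand, to be left alone. Origin: centre of its underside.
- vial: small glass vial, 28 mm in diameter, 57 mm tall, loose, to be left alone. Origin: centre of its underside.
- timer: white digital timer, 35 x 62 x 58 mm, loose, to be left alone. Origin: centre of its underside.
- lead_pig: grey lead pot with a knob lid, 50 mm in diameter, 92 mm tall, loose, to be left alone. Origin: centre of its underside.
Mind the look-alikes: they are no part of the job. Leave any turquoise look-alike of the stand alone.

How it is judged:
By the outcome, as a careful person would: the job done as asked, in the order asked, and still so for the second after the job is handed in, with the robot touching nothing.
It also fails if it takes over 64 s, if anything falls off the work surface, if the arm or the gripper's body presses on something with over 40 N, if the wrist force passes 120 N, or if a joint passes its speed limit or range.

## Working session

There is one attempt and no reset: what is moved stays moved. The work goes in short steps, Python scripts to look and compute and a tool call to move; the robot and the scene stay as the last step left them, time stands still between calls to the robot, and variables do not carry over. Pictures are saved under pics/ and viewed, at most 10 in all, crops included, and the job is handed in when it is done.

Besides the shell and the picture viewer there is one more tool, called as a command line: name --pt "numbers of a row" for each row, then --argument value for the rest. jog_arm: Moves the arm, as the interface text tells. Its arguments: {"type":"object","properties":{"plan":{"type":"array","items":{"type":"array","items":{"type":"number"}}},"squeeze":{"type":"number"}},"required":["plan"]}

```bash
mkdir -p pics; cat > h.py <<'E'
import numpy as np, cv2
from station import sense, eyes, order
def cam(n):
    c=eyes.camera(n); R=cv2.Rodrigues(np.array(c['rvec'],float))[0]; t=np.array(c['tvec'],float).reshape(3)
    d=c['depth']; v,u=np.mgrid[:400,:640]; K=c['K']
    P=np.stack([(u-K[0,2])/K[0,0]*d,(v-K[1,2])/K[1,1]*d,d],-1)
    c['W']=(P-t)@R; c['W'][d==0]=np.nan; c['R']=R; c['t']=t
    return c
E
python3 - <<'E'
from h import *
for n in ('scene','top'):
    c=cam(n); cv2.imwrite(f'pics/{n}1.png',c['img']); np.savez(f'{n}.npz',W=c['W'],img=c['img'],K=c['K'],R=c['R'],t=c['t'])
    print(n,-c['R'].T@c['t'])
s=sense();print({k:np.round(v,3) for k,v in s.items()})
E
```

```text
scene [0.00796747 0.50608046 0.75411912]
top [ 0.4156987  -0.02236816  1.06704569]
{'t': np.float64(0.1), 'joints': array([ 1.148,  0.384,  0.016,  1.371, -0.006,  1.388, -0.046]), 'joint_vel': array([-0.   , -0.002,  0.   , -0.003, -0.   ,  0.   , -0.   ]), 'joint_torque': array([ 4.0000e-03, -6.2913e+01,  8.4800e-01, -3.7275e+01,  1.7000e-02,
        1.1000e-02, -0.0000e+00]), 'ee_pos': array([ 0.22 , -0.585,  0.23 ]), 'tool_rot': array([-3.089e+00, -5.620e-01,  1.000e-03]), 'ft_force': array([0.09 , 0.58 , 1.046]), 'ft_torque': array([-0.032,  0.034, -0.014]), 'gripper_force': np.float64(0.0), 'width': np.float64(0.085)}
```

View pics/scene1.png

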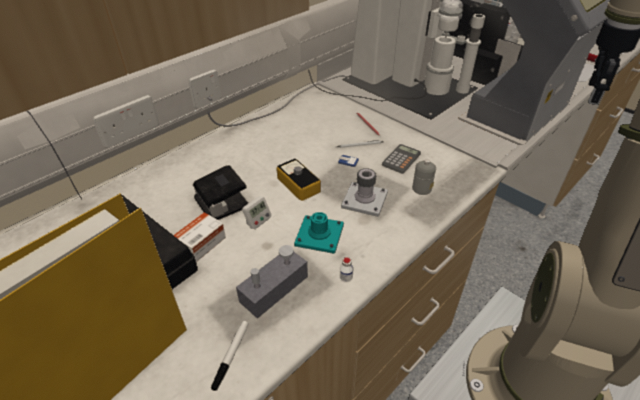

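View pics/top1.png

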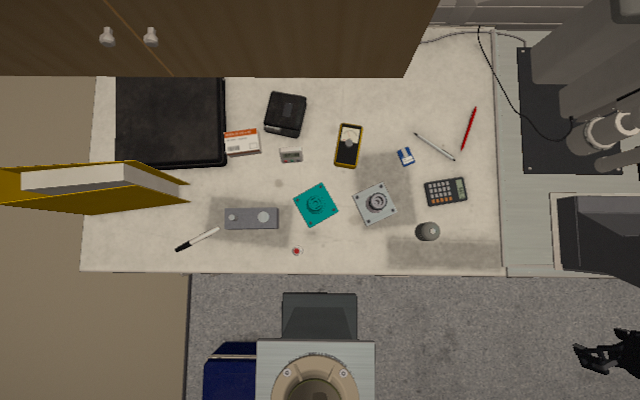

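The rack is at top (250,218). There are two rod candidates: the small plain head at top (233,217), scene (255,278), and the wide disc head at top (264,216), scene (286,255), which is not to be used. There are two stands: grey at top (376,202), scene (366,190), and the turquoise decoy at top (317,204). I choose the small head and the grey stand, and will check them in a crop.

```bash
python3 - <<'E'
from h import *
s=np.load('scene.npz');t=np.load('top.npz')
a=cv2.resize(s['img'][160:320,230:420],(570,480),interpolation=3)
b=cv2.resize(t['img'][170:260,210:400],(570,270),interpolation=3)[:, :570]
cv2.imwrite('pics/crop1.png',a)
W=t['W']
def reg(u0,u1,v0,v1,z0,z1):
    w=W[v0:v1,u0:u1].reshape(-1,3); w=w[(w[:,2]>z0)&(w[:,2]<z1)]
    return len(w),w.mean(0).round(4),w[:,:2].min(0).round(4),w[:,:2].max(0).round(4),(w[:,:2].min(0)+w[:,:2].max(0))/2
print('rack',reg(215,290,200,236,.04,.06)); 
w=W[200:236,215:290].reshape(-1,3); w=w[(w[:,2]>.04)&(w[:,2]<.06)]; print(cv2.minAreaRect((w[:,:2]*1000).astype(np.float32)))
print('rod',reg(222,245,205,230,.085,.11)); print('disc',reg(248,285,200,232,.075,.11))
print('nut',reg(350,400,180,225,.078,.1)); print('col',reg(350,400,180,225,.05,.1))
w=W[175:232,345:405].reshape(-1,3); w=w[(w[:,2]>.006)&(w[:,2]<.02)]; print('foot',cv2.minAreaRect((w[:,:2]*1000).astype(np.float32)))
for n,(u,v) in dict(pig=(427,231),vial=(296,251),timer=(291,155),meter=(348,145),folder=(150,175),cup=(300,40),book=(285,110),turq=(317,204)).items():
    print(n,W[v,u].round(3))
# scene
W=s['W']; print('scene rod',reg(245,265,262,292,.075,.11)); print('scene nut',reg(350,385,165,195,.07,.1))
E
```

```text
rack (956, array([0.4771, 0.1765, 0.0494]), array([0.4492, 0.1054]), array([0.5075, 0.2466]), array([0.47833907, 0.17596583]))
((477.5242919921875, 175.64694213867188), (56.30137252807617, 139.83316040039062), 2.3972504138946533)
rod (34, array([0.4766, 0.2151, 0.0942]), array([0.4688, 0.2084]), array([0.4836, 0.2228]), array([0.47623155, 0.21558855]))
disc (110, array([0.4785, 0.1357, 0.086 ]), array([0.4643, 0.1217]), array([0.4929, 0.1501]), array([0.47863841, 0.13590601]))
nut (178, array([ 0.5233, -0.1608,  0.0843]), array([ 0.5013, -0.1836]), array([ 0.546, -0.139]), array([ 0.5236861 , -0.16128268]))
col (241, array([ 0.5231, -0.1607,  0.0785]), array([ 0.5003, -0.1836]), array([ 0.546 , -0.1378]), array([ 0.52319174, -0.16071356]))
foot ((525.1826782226562, -154.42550659179688), (104.12325286865234, 106.9876480102539), 25.247234344482422)
pig [ 0.446 -0.287  0.076]
vial [0.391 0.052 0.058]
timer [0.653 0.073 0.036]
meter [ 0.678 -0.083  0.054]
folder [0.567 0.389 0.189]
cup [0.705 0.016 0.548]
book [0.77  0.089 0.068]
turq [ 0.518 -0.001  0.029]
scene rod (95, array([0.4736, 0.2194, 0.0891]), array([0.4674, 0.2111]), array([0.4837, 0.226 ]), array([0.47559227, 0.21852529]))
scene nut (257, array([ 0.5201, -0.1557,  0.081 ]), array([ 0.499 , -0.1812]), array([ 0.5443, -0.1346]), array([ 0.52166413, -0.15792259]))
```

View pics/crop1.png

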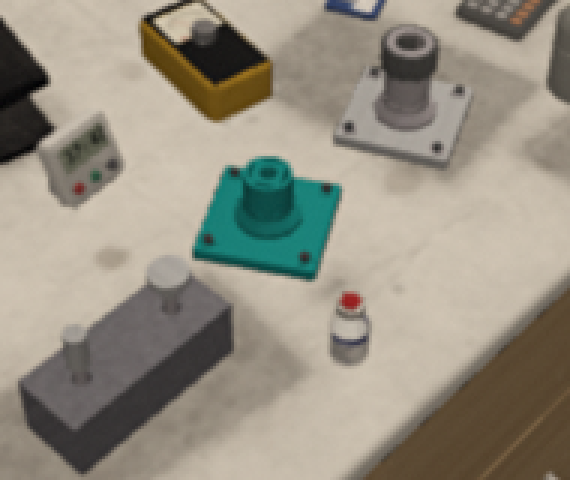

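The crop confirms it. The plain narrow head is at crop (75,350) and the disc head at (168,275), both in the grey rack. The grey stand with the dark nut is at (410,50), and the turquoise one is the decoy. I'll move over the stand first and look with the wrist camera.

jog_arm --pt "0 0 0.6 15 21.2 0 1" --pt "0 0 1.2 30 42.4 0 1" --pt "0 0 1.2 30 42.4 0 1" --pt "0 0 1.2 30 42.4 0 1" --pt "0 0 1.2 30 42.4 0 1" --pt "0 0 1.2 30 42.4 0 1" --pt "0 0 1.2 30 42.4 0 1" --pt "0 0 1.2 30 42.4 0 1" --pt "0 0 1.2 30 42.4 0 1" --pt "0 0 1.2 30 42.4 0 1" --pt "0 0 1.2 30 42.4 0 1" --pt "0 0 1.2 30 42.4 0 1"

```text
t: 1.1
ee_pos: [0.5094, -0.175, 0.2312]
tool_rot: [-2.233, -2.209, 0.0]
ft_force: [0.0, -0.6, -0.1]
width: 0.0851
gripper_force: 0.0
```

jog_arm --pt "0 0 0 0 0 0 1" --pt "0 0 0 0 0 0 1"

```text
t: 1.27
ee_pos: [0.51, -0.1734, 0.2309]
tool_rot: [-2.226, -2.215, -0.001]
ft_force: [-0.2, 0.3, 0.0]
width: 0.0856
gripper_force: 0.0
```

```bash
cat >> h.py <<'E'
def st():
    s=sense(); return {k:np.round(s[k],4).tolist() for k in ('t','joints','ee_pos','tool_rot','ft_force','ft_torque','width','gripper_force')}
def circ(W,x,y,r,z0,z1):
    w=W.reshape(-1,3); w=w[(np.hypot(w[:,0]-x,w[:,1]-y)<r)&(w[:,2]>z0)&(w[:,2]<z1)]
    if len(w)<5: return len(w)
    c,R=cv2.minEnclosingCircle((w[:,:2]*1000).astype(np.float32)); h=cv2.convexHull((w[:,:2]*1000).astype(np.float32))[:,0]
    A=np.c_[2*h,np.ones(len(h))]; q=np.linalg.lstsq(A,(h**2).sum(1),rcond=None)[0]
    return len(w),np.round(c,1),round(R,1),'fit',q[:2].round(1),np.sqrt(q[2]+q[0]**2+q[1]**2).round(1),w[:,2].mean().round(4)
E
python3 - <<'E'
from h import *
c=cam('wrist'); cv2.imwrite('pics/w1.png',c['img']); print(-c['R'].T@c['t'])
print(circ(c['W'],.5235,-.161,.032,.08,.092), circ(c['W'],.5235,-.161,.08,.008,.016)); print(st())
w=c['W'].reshape(-1,3); w=w[(np.hypot(w[:,0]-.5235,w[:,1]+.161)<.075)&(w[:,2]>.008)&(w[:,2]<.016)]; print(cv2.minAreaRect((w[:,:2]*1000).astype(np.float32)))
E
```

```text
[ 0.50927798 -0.10375631  0.37448561]
(1639, array([ 521.6, -160.2]), 23.4, 'fit', array([ 521.6, -160.1]), np.float64(23.2), np.float64(0.0862)) (5372, array([ 522.1, -160.2]), 66.0, 'fit', array([ 523.9, -159.2]), np.float64(61.4), np.float64(0.0128))
{'t': 1.3167, 'joints': [0.6465, 0.2278, -0.4408, 1.5931, 0.0989, 1.344, 0.1847], 'ee_pos': [0.5089, -0.176, 0.2308], 'tool_rot': [-2.2302, -2.2112, 0.0007], 'ft_force': [0.1342, -0.2768, -0.2641], 'ft_torque': [-0.0321, 0.0014, -0.0308], 'width': 0.0851, 'gripper_force': 0.0}
((521.8462524414062, -160.27931213378906), (96.06707763671875, 96.26910400390625), 25.348793029785156)
```

View pics/w1.png

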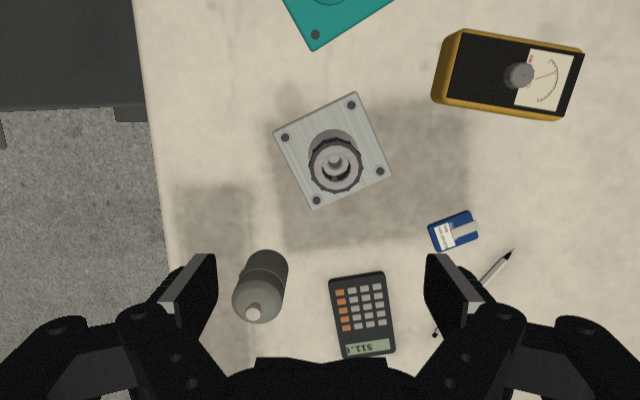

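The wrist view shows the grey stand's nut at (335,165), with the pig at (262,285) clear of it. Now over the rod.

jog_arm --pt "0 0 0 -3.2 39.0 0 1" --pt "0 0 0 -3.2 39.0 0 1" --pt "0 0 0 -3.2 39.0 0 1" --pt "0 0 0 -3.2 39.0 0 1" --pt "0 0 0 -3.2 39.0 0 1" --pt "0 0 0 -3.2 39.0 0 1" --pt "0 0 0 -3.2 39.0 0 1" --pt "0 0 0 -3.2 39.0 0 1" --pt "0 0 0 -3.2 39.0 0 1" --pt "0 0 0 -3.2 39.0 0 1" --pt "0 0 0 -3.2 39.0 0 1" --pt "0 0 0 -3.2 39.0 0 1"

```text
t: 2.32
ee_pos: [0.477, 0.2125, 0.2309]
tool_rot: [2.234, 2.209, -0.001]
ft_force: [0.5, -1.2, -1.3]
width: 0.0855
gripper_force: 0.0
```

```bash
python3 - <<'E'
from h import *
E=[]
for i in range(4):
    c=cam('wrist'); E.append(sense()['ee_pos']); 
    print(circ(c['W'],.477,.2155,.015,.088,.1),circ(c['W'],.4785,.136,.025,.082,.095))
cv2.imwrite('pics/w2.png',c['img']); print(np.round(E,4)); print(st())
E
```

```text
(308, array([475.3, 217.3]), 8.0, 'fit', array([475.3, 217.3]), np.float64(7.8), np.float64(0.0953)) (826, array([477.3, 137.4]), 15.0, 'fit', array([477.3, 137.6]), np.float64(14.7), np.float64(0.0876))
(306, array([475.1, 217.5]), 7.8, 'fit', array([475.1, 217.4]), np.float64(7.7), np.float64(0.0954)) (823, array([477.7, 137.3]), 15.2, 'fit', array([477.3, 137.4]), np.float64(14.8), np.float64(0.0876))
(302, array([475.1, 217.2]), 8.0, 'fit', array([475.2, 217.3]), np.float64(7.8), np.float64(0.0954)) (826, array([477.1, 137.6]), 15.1, 'fit', array([477.2, 137.6]), np.float64(14.8), np.float64(0.0876))
(307, array([475.3, 217.2]), 8.0, 'fit', array([475.2, 217.2]), np.float64(7.8), np.float64(0.0954)) (822, array([477.2, 137.3]), 15.1, 'fit', array([477.2, 137.5]), np.float64(14.8), np.float64(0.0876))
[[0.4775 0.2112 0.2309]
 [0.4777 0.2107 0.2309]
 [0.4777 0.2106 0.231 ]
 [0.4777 0.2108 0.2311]]
{'t': 2.5167, 'joints': [0.1425, 0.2297, -0.7244, 1.6252, 0.1562, 1.3463, -0.6187], 'ee_pos': [0.4777, 0.2108, 0.2311], 'tool_rot': [2.2374, 2.2044, -0.0012], 'ft_force': [0.5713, -0.1263, 0.2008], 'ft_torque': [-0.0286, 0.0807, -0.0363], 'width': 0.0853, 'gripper_force': 0.0}
```

View pics/w2.png

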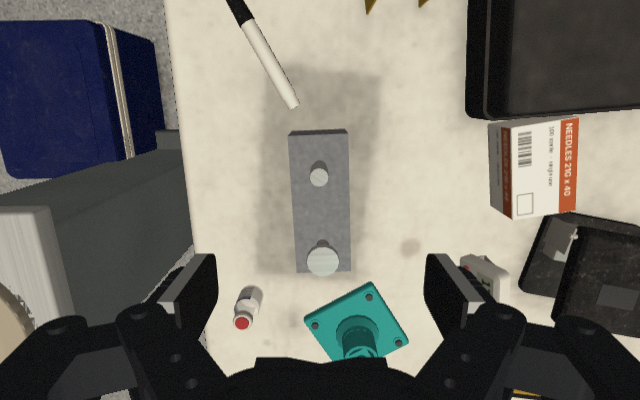

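The wrist view shows the plain head at (319,176) and the disc at (322,261). The clearances are fine, so I'll descend and grip lightly.

jog_arm --pt "0 0 0 -0.2 0.6 -3 1" --pt "0 0 0 -0.2 0.6 -6 1" --pt "0 0 0 -0.2 0.6 -9 1" --pt "0 0 0 -0.2 0.6 -12 1" --pt "0 0 0 -0.2 0.6 -14 1" --pt "0 0 0 -0.2 0.6 -15.5 1" --pt "0 0 0 -0.2 0.6 -16.5 1" --pt "0 0 0 -0.2 0.6 -16.5 1" --pt "0 0 0 -0.2 0.6 -16.5 0.4" --pt "0 0 0 -0.2 0.6 -16.5 0.3" --pt "0 0 0 -0.2 0.6 -16.5 0.3" --pt "0 0 0 -0.2 0.6 -16.5 0.3" --squeeze 30

```text
t: 3.52
ee_pos: [0.4756, 0.2194, 0.0674]
tool_rot: [2.233, 2.208, 0.003]
ft_force: [0.0, 0.4, -0.1]
width: 0.0386
gripper_force: 0.0
```

jog_arm --pt "0 0 0 0 0 0 0.15" --pt "0 0 0 0 0 0 0" --pt "0 0 0 0 0 0 0" --pt "0 0 0 0 0 0 0" --pt "0 0 0 0 0 0 0" --pt "0 0 0 0 0 0 0" --squeeze 30

```text
t: 4.02
ee_pos: [0.4753, 0.2194, 0.0667]
tool_rot: [2.233, 2.209, 0.002]
ft_force: [0.2, -1.1, 5.0]
width: 0.0141
gripper_force: 29.4
```

```bash
python3 - <<'E'
from h import *
c=cam('wrist'); cv2.imwrite('pics/w3.png',c['img']); print(st())
E
```

```text
{'t': 4.0667, 'joints': [0.0727, 0.3981, -0.6842, 1.8285, 0.2925, 1.0166, -0.7399], 'ee_pos': [0.4753, 0.2194, 0.0668], 'tool_rot': [2.2334, 2.2089, 0.0015], 'ft_force': [-0.0148, -0.5796, 4.3552], 'ft_torque': [-0.0552, -0.0573, -0.0304], 'width': 0.0137, 'gripper_force': 29.4042}
```

View pics/w3.png

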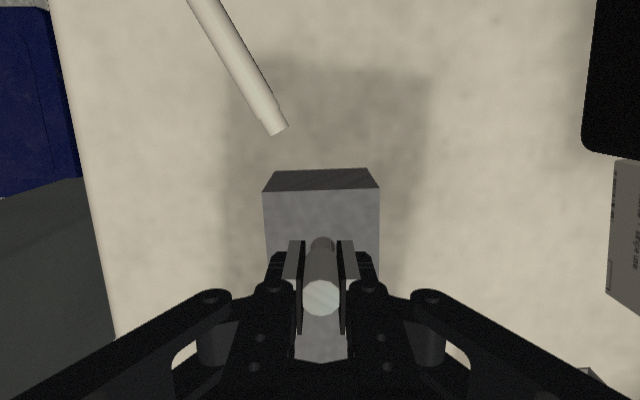

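The head is between the pads at (321,297), centred in the closing direction. Lifting.

jog_arm --pt "0 0 0 0 0 0 0" --pt "0 0 0 0 0 1 0" --pt "0 0 0 0 0 2.5 0" --pt "0 0 0 0 0 4 0" --pt "0 0 0 0 0 6 0" --pt "0 0 0 0 0 8 0" --pt "0 0 0 0 0 10 0" --pt "0 0 0 0 0 12 0" --pt "0 0 0 0 0 12 0" --pt "0 0 0 0 0 12 0" --pt "0 0 0 0 0 12 0" --pt "0 0 0 0 0 12 0" --squeeze 50

```text
t: 5.07
ee_pos: [0.4742, 0.2187, 0.1851]
tool_rot: [-2.233, -2.209, 0.003]
ft_force: [0.0, 0.2, -1.9]
width: 0.013
gripper_force: 49.3
```

```bash
python3 - <<'E'
from h import *
print(st())
for i in range(2):
    c=cam('wrist'); s=st()['ee_pos'];print(s, circ(c['W'],s[0],s[1]-.002,.013,s[2]+.02,s[2]+.05))
for n in('top','scene'):
    d=cam(n); print(n,circ(d['W'],.4757,.2165,.02,.1,.215))
w=d['W'].reshape(-1,3); w=w[(np.hypot(w[:,0]-.476,w[:,1]-.2165)<.02)&(w[:,2]>.1)&(w[:,2]<.175)]
for z in np.arange(.1,.175,.01):
    q=w[(w[:,2]>z)&(w[:,2]<z+.01)]; print(z.round(3),len(q),q.mean(0).round(4) if len(q) else '')
cv2.imwrite('pics/s2.png',cv2.resize(d['img'][180:300,200:340],(700,600),interpolation=3))
E
```

```text
{'t': 5.0667, 'joints': [0.1232, 0.2669, -0.7264, 1.6928, 0.1848, 1.2545, -0.6547], 'ee_pos': [0.4742, 0.2187, 0.1851], 'tool_rot': [-2.2329, -2.2086, 0.0032], 'ft_force': [0.0184, 0.2206, -1.9099], 'ft_torque': [-0.0124, -0.0001, -0.0131], 'width': 0.013, 'gripper_force': 49.2614}
[0.4742, 0.2188, 0.1851] (2665, array([473.7, 217.3]), 12.9, 'fit', array([473.5, 217.4]), np.float64(12.1), np.float64(0.2185))
[0.4743, 0.2189, 0.1852] (2666, array([473.9, 217.3]), 12.9, 'fit', array([473.5, 217.7]), np.float64(12.2), np.float64(0.2185))
top (66, array([476. , 211.2]), 18.2, 'fit', array([476. , 214.7]), np.float64(15.1), np.float64(0.1844))
scene (235, array([472.9, 222.3]), 17.0, 'fit', array([473.5, 219.7]), np.float64(16.1), np.float64(0.1788))
0.1 0 
0.11 0 
0.12 11 [0.4717 0.2188 0.1277]
0.13 22 [0.4724 0.2192 0.1359]
0.14 17 [0.4716 0.2191 0.1454]
0.15 24 [0.4721 0.219  0.155 ]
0.16 19 [0.4718 0.2189 0.1649]
0.17 9 [0.4714 0.2193 0.1713]
```

View pics/s2.png

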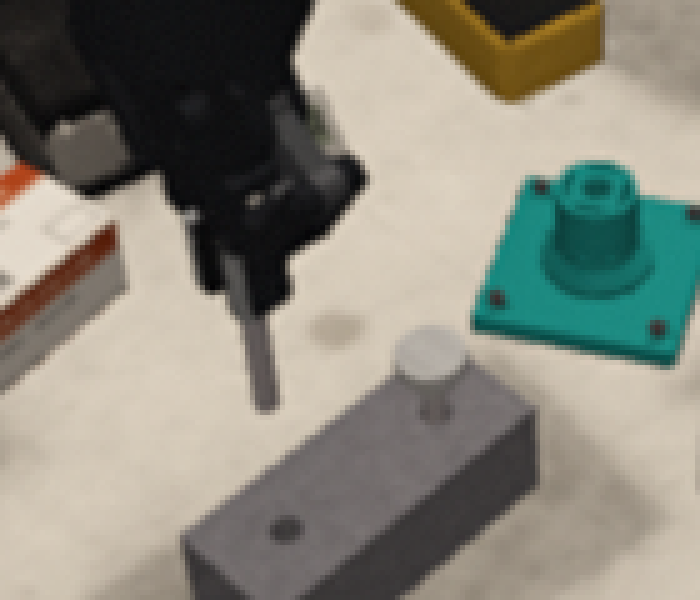

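The rod hangs vertical from the fingers with its shank at (262,365). The disc rod is undisturbed at (430,360) and the rack hole is free at (286,527). Carrying it to the stand.

jog_arm --pt "0 0 0 0.4 -3.2 0 0" --pt "0 0 0 0.8 -6.8 0 0" --pt "0 0 0 1.3 -10.4 0 0" --pt "0 0 0 1.7 -14 0 0" --pt "0 0 0 2.2 -17.6 0 0" --pt "0 0 0 2.6 -21.2 0 0" --pt "0 0 0 3.1 -24.8 0 0" --pt "0 0 0 3.5 -28.4 0 0" --pt "0 0 0 4 -32 0 0" --pt "0 0 0 4.4 -35 0 0" --pt "0 0 0 4.7 -37 0 0" --pt "0 0 0 4.7 -37.7 0 0"

```text
t: 6.27
ee_pos: [0.5214, -0.1624, 0.1855]
tool_rot: [-2.24, -2.203, 0.002]
ft_force: [-0.2, -0.1, -1.0]
width: 0.0129
gripper_force: 49.2
```

jog_arm --pt "0 0 0 0 0 -1 0" --pt "0 0 0 0 0 -2 0" --pt "0 0 0 0 0 -2 0" --pt "0 0 0 0 0 -2 0" --pt "0 0 0 0 0 -2 0"

```text
t: 6.68
ee_pos: [0.5219, -0.1562, 0.1662]
tool_rot: [-2.23, -2.212, -0.0]
ft_force: [-0.2, 0.3, 0.3]
width: 0.0133
gripper_force: 49.2
```

```bash
cat > look.py <<'E'
from h import *
import sys
print(st())
for n in('scene','top'):
    d=cam(n); w=d['W'].reshape(-1,3); w=w[(np.hypot(w[:,0]-.522,w[:,1]+.161)<.02)&(w[:,2]>.092)&(w[:,2]<.165)]
    C=-d['R'].T@d['t']
    for z in np.arange(.095,.16,.01):
        q=w[(w[:,2]>z)&(w[:,2]<z+.01)]
        if len(q)>3: print(n,z.round(3),len(q),q.mean(0).round(4))
    def pix(p): 
        q=d['K']@(d['R']@np.array(p)+d['t']); return (q[:2]/q[2]).round(1)
    print(n,'cam',C.round(3),'nutcentre px',pix([.5222,-.1605,.086]))
    if n=='scene': cv2.imwrite('pics/'+sys.argv[1],cv2.resize(d['img'][130:220,310:430],(800,600),interpolation=3))
E
python3 look.py s3.png
```

```text
{'t': 6.6833, 'joints': [0.6347, 0.292, -0.4849, 1.6703, 0.1432, 1.2152, 0.1088], 'ee_pos': [0.5219, -0.1562, 0.1662], 'tool_rot': [-2.2304, -2.2115, -0.0], 'ft_force': [-0.1594, 0.3384, 0.2876], 'ft_torque': [-0.0205, -0.0435, 0.0136], 'width': 0.0133, 'gripper_force': 49.2401}
scene 0.105 12 [ 0.5209 -0.1541  0.1109]
scene 0.115 14 [ 0.52   -0.156   0.1196]
scene 0.125 17 [ 0.5209 -0.1548  0.1288]
scene 0.135 14 [ 0.52   -0.1552  0.1393]
scene 0.145 16 [ 0.5207 -0.1552  0.1496]
scene 0.155 8 [ 0.521  -0.1536  0.1583]
scene cam [0.008 0.506 0.754] nutcentre px [366.9 173. ]
top cam [ 0.416 -0.022  1.067] nutcentre px [378.4 200.9]
```

View pics/s3.png

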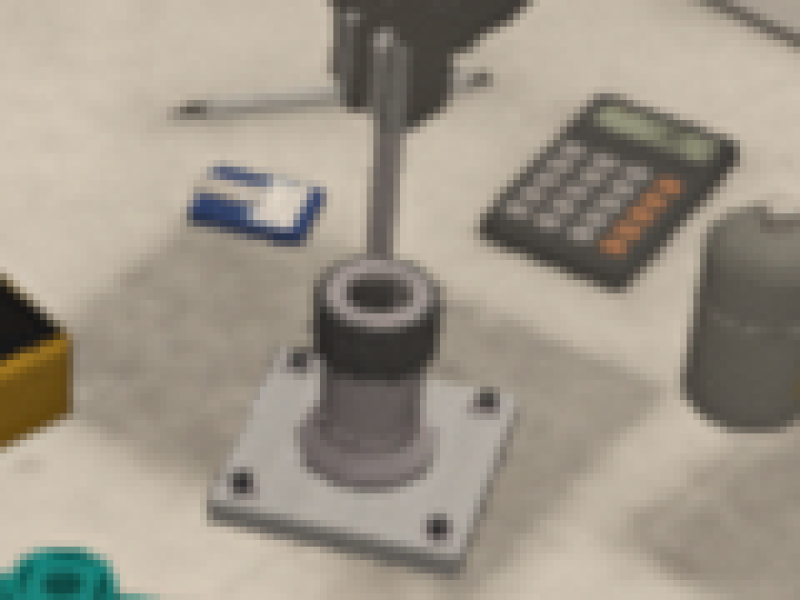

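The scene crop shows the shank at (382,250) nearly over the nut's hole at (376,293), about 1 mm to the right. I'll settle and measure both in the same frames.

jog_arm --pt "0 0 0 0 0 0 0" --pt "0 0 0 0 0 0 0" --pt "0 0 0 0 0 0 0"

```text
t: 7.03
ee_pos: [0.522, -0.1577, 0.1665]
tool_rot: [2.233, 2.209, 0.0]
ft_force: [0.2, -0.3, -0.9]
width: 0.0131
gripper_force: 49.2
```

```bash
cat > meas.py <<'E'
from h import *
print(st()['ee_pos'],st()['ft_force'])
for n in ('scene','wrist'):
  for k in range(2):
    c=cam(n); C=-c['R'].T@c['t']; W=c['W'].reshape(-1,3)
    print(n,'nut',circ(c['W'],.522,-.160,.03,.0835,.089))
    zz=st()['ee_pos'][2]; w=W[(np.hypot(W[:,0]-.522,W[:,1]+.159)<.012)&(W[:,2]>.096)&(W[:,2]<zz-.008)]
    if len(w)>10:
        d=C[:2]-w[:,:2].mean(0); d/=np.linalg.norm(d)
        # fit cylinder r=5 axis: least squares, x,y
        from scipy.optimize import least_squares
        r=least_squares(lambda p: np.hypot(w[:,0]-p[0],w[:,1]-p[1])-.005, w[:,:2].mean(0)-.004*d, loss='soft_l1',f_scale=.0005)
        print(n,'shank',len(w),(r.x*1000).round(1),'mean+3.9',((w[:,:2].mean(0)-.0039*d)*1000).round(1))
cv2.imwrite('pics/w4.png',c['img'][:,120:520])
E
python3 meas.py
```

```text
[0.522, -0.1577, 0.1665] [0.2436, -0.2746, -0.875]
scene nut (114, array([ 522.2, -158.5]), 23.6, 'fit', array([ 522.5, -159. ]), np.float64(22.6), np.float64(0.0851))
scene shank 79 [ 522.9 -159.6] mean+3.9 [ 522.9 -159.9]
scene nut (111, array([ 521.7, -158.3]), 22.9, 'fit', array([ 522.2, -158.6]), np.float64(21.8), np.float64(0.0851))
scene shank 77 [ 522.6 -160.2] mean+3.9 [ 522.9 -160. ]
wrist nut (2140, array([ 521.8, -160.1]), 23.5, 'fit', array([ 521.9, -159.9]), np.float64(23.1), np.float64(0.0863))
wrist shank 594 [ 521.1 -160.2] mean+3.9 [ 521.2 -160.1]
wrist nut (2144, array([ 521.8, -159.9]), 23.4, 'fit', array([ 521.9, -159.7]), np.float64(23.1), np.float64(0.0863))
wrist shank 594 [ 521.1 -160.2] mean+3.9 [ 521.1 -160.1]
```

View pics/w4.png

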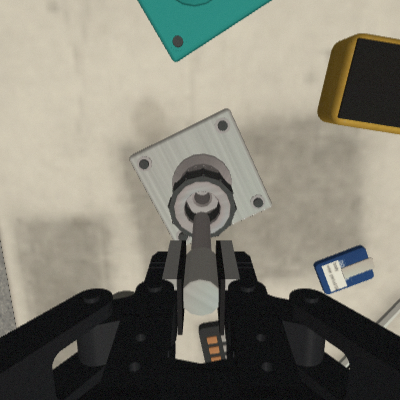

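The wrist view shows the shank's foot over the nut opening at (202,207). The offset is under 1 mm. I'll correct it and descend in stages while watching the force.

jog_arm --pt "0 0 0 0.04 0.05 -0.5 0" --pt "0 0 0 0.04 0.05 -1.2 0" --pt "0 0 0 0.04 0.05 -2 0" --pt "0 0 0 0.04 0.05 -2.6 0" --pt "0 0 0 0.04 0.05 -3.2 0" --pt "0 0 0 0.04 0.05 -3.6 0" --pt "0 0 0 0.04 0.05 -4 0" --pt "0 0 0 0.04 0.05 -4 0"

```text
t: 7.9
ee_pos: [0.5218, -0.1572, 0.1253]
tool_rot: [-2.233, -2.208, 0.001]
ft_force: [-0.3, -0.4, -0.4]
width: 0.0133
gripper_force: 49.2
```

jog_arm --pt "0 0 0 0 0 -0.3 0" --pt "0 0 0 0 0 -0.6 0" --pt "0 0 0 0 0 -0.8 0" --pt "0 0 0 0 0 -1.0 0" --pt "0 0 0 0 0 -1.0 0" --pt "0 0 0 0 0 -1.0 0"

```text
t: 8.4
ee_pos: [0.5223, -0.1573, 0.1163]
tool_rot: [-2.233, -2.209, 0.0]
ft_force: [0.4, 1.5, -0.3]
width: 0.0131
gripper_force: 49.2
```

jog_arm --pt "0 0 0 0 0 -0.2 0" --pt "0 0 0 0 0 -0.4 0" --pt "0 0 0 0 0 -0.6 0" --pt "0 0 0 0 0 -0.8 0" --pt "0 0 0 0 0 -0.8 0" --pt "0 0 0 0 0 -0.8 0"

```text
t: 8.9
ee_pos: [0.5222, -0.1573, 0.1081]
tool_rot: [-2.233, -2.209, 0.0]
ft_force: [0.1, -0.0, 0.3]
width: 0.0135
gripper_force: 49.2
```

```bash
python3 -c "
from h import *
print(st())"
```

```text
{'t': 8.9, 'joints': [0.6239, 0.349, -0.4744, 1.7377, 0.1763, 1.0976, 0.0823], 'ee_pos': [0.5222, -0.1573, 0.1081], 'tool_rot': [-2.2333, -2.2089, 0.0002], 'ft_force': [0.1116, -0.0393, 0.333], 'ft_torque': [0.0147, -0.052, 0.0142], 'width': 0.0135, 'gripper_force': 49.2405}
```

No contact, so it is well centred. Continuing toward the floor (about 16 mm left).

jog_arm --pt "0 0 0 0 0 -0.3 0" --pt "0 0 0 0 0 -0.6 0" --pt "0 0 0 0 0 -0.9 0" --pt "0 0 0 0 0 -1.1 0" --pt "0 0 0 0 0 -1.3 0" --pt "0 0 0 0 0 -1.3 0" --pt "0 0 0 0 0 -1.3 0"

```text
t: 9.48
ee_pos: [0.5222, -0.1572, 0.0951]
tool_rot: [-2.233, -2.209, 0.0]
ft_force: [0.0, 0.6, 0.2]
width: 0.0134
gripper_force: 49.2
```

jog_arm --pt "0 0 0 0 0 -0.1 0" --pt "0 0 0 0 0 -0.2 0" --pt "0 0 0 0 0 -0.2 0"

```text
t: 9.73
ee_pos: [0.5222, -0.1573, 0.0932]
tool_rot: [-2.234, -2.209, 0.0]
ft_force: [-0.2, -0.0, -0.6]
width: 0.0134
gripper_force: 49.2
```

jog_arm --pt "0 0 0 0 0 -0.05 0" --pt "0 0 0 0 0 -0.1 0" --pt "0 0 0 0 0 -0.1 0"

```text
t: 9.98
ee_pos: [0.5223, -0.1573, 0.0922]
tool_rot: [-2.233, -2.209, 0.0]
ft_force: [-0.0, -0.7, -0.8]
width: 0.0128
gripper_force: 49.2
```

jog_arm --pt "0 0 0 0 0 -0.05 0" --pt "0 0 0 0 0 -0.05 0" --pt "0 0 0 0 0 -0.05 0"

```text
t: 10.23
ee_pos: [0.5224, -0.1573, 0.0919]
tool_rot: [2.233, 2.209, 0.0]
ft_force: [-0.4, 0.4, 1.1]
width: 0.0131
gripper_force: 49.4
```

jog_arm --pt "0 0 0 0 0 -0.05 0" --pt "0 0 0 0 0 -0.05 0" --pt "0 0 0 0 0 -0.05 0"

```text
t: 10.48
ee_pos: [0.5226, -0.1574, 0.0918]
tool_rot: [2.233, 2.209, 0.0]
ft_force: [-1.2, 1.0, 4.6]
width: 0.0132
gripper_force: 49.8
```

Contact is felt at 4.6 N with the TCP at 0.0918, which is the predicted home height. I'll release, pre-turn, and check that the rod stays home.

jog_arm --pt "0 0 0 0 0 0.05 0" --pt "0 0 0 0 0 0.05 0.3" --pt "0 0 0 0 0 0.05 0.5" --pt "0 0 0 0 0 0.05 1" --pt "0 0 0 0 0 0.05 1" --pt "0 0 0 0 0 0.05 1" --pt "0 0 0 0 0 0.05 1"

```text
t: 11.07
ee_pos: [0.5222, -0.1573, 0.0917]
tool_rot: [-2.233, -2.209, 0.0]
ft_force: [-1.2, -0.4, 0.5]
width: 0.084
gripper_force: 0.0
```

jog_arm --pt "0 0 0.1 0 -0.25 2 1" --pt "0 0 0.2 0 -0.25 4 1" --pt "0 0 0.3 0 -0.25 5 1" --pt "0 0 0.4 0 -0.25 5 1" --pt "0 0 0.5 0 -0.25 5 1" --pt "0 0 0.6 0 -0.25 5 1" --pt "0 0 0.7 0 -0.25 5 1" --pt "0 0 0.8 0 -0.25 5 1" --pt "0 0 0.8 0 -0.25 5 1" --pt "0 0 0.8 0 -0.25 5 1" --pt "0 0 0.8 0 -0.25 5 1"

```text
t: 11.98
ee_pos: [0.5222, -0.1598, 0.1417]
tool_rot: [-1.202, -2.902, 0.0]
ft_force: [-0.2, 0.6, -1.0]
width: 0.0851
gripper_force: 0.0
```

```bash
python3 - <<'E'
from h import *
print(st())
for n in('wrist','scene','top'):
    c=cam(n); print(n,'head',circ(c['W'],.522,-.160,.016,.112,.128),'nut',circ(c['W'],.522,-.160,.03,.0835,.089))
E
```

```text
{'t': 11.9833, 'joints': [0.7378, 0.3387, -0.6104, 1.6934, 0.2079, 1.1751, 0.8591], 'ee_pos': [0.5222, -0.1598, 0.1417], 'tool_rot': [-1.2018, -2.9025, 0.0001], 'ft_force': [-0.2079, 0.6177, -0.9616], 'ft_torque': [-0.0129, -0.004, -0.0023], 'width': 0.0851, 'gripper_force': 0.0}
wrist head (826, array([ 521.8, -159.4]), 8.0, 'fit', array([ 521.7, -159.3]), np.float64(7.8), np.float64(0.1199)) nut (2477, array([ 521.5, -160.1]), 23.4, 'fit', array([ 521.3, -160. ]), np.float64(23.1), np.float64(0.0863))
scene head (38, array([ 522.9, -159.2]), 9.3, 'fit', array([ 522.8, -159. ]), np.float64(8.2), np.float64(0.1179)) nut (110, array([ 522. , -157.3]), 23.6, 'fit', array([ 521.9, -158.3]), np.float64(22.3), np.float64(0.0852))
top head 0 nut (52, array([ 519.5, -151.8]), 18.8, 'fit', array([ 521.1, -154.6]), np.float64(17.2), np.float64(0.0856))
```

The head top is at 119.9 mm, so the rod is fully home, and the TCP is on the nut axis. I'll lower round the nut and grip it.

jog_arm --pt "0 0 0 -0.05 0 -2 1" --pt "0 0 0 -0.05 0 -4 1" --pt "0 0 0 -0.05 0 -6 1" --pt "0 0 0 -0.05 0 -7.5 1" --pt "0 0 0 -0.05 0 -8.3 1" --pt "0 0 0 -0.05 0 -8.3 1" --pt "0 0 0 -0.05 0 -8.3 0.6" --pt "0 0 0 -0.05 0 -8.3 0.55" --pt "0 0 0 -0.05 0 -8.3 0.5" --pt "0 0 0 -0.05 0 -8.3 0.4" --pt "0 0 0 -0.05 0 -8.3 0.3" --pt "0 0 0 -0.05 0 -8.3 0.3" --squeeze 40

```text
t: 13.13
ee_pos: [0.5227, -0.1599, 0.0602]
tool_rot: [1.197, 2.902, 0.0]
ft_force: [-0.8, 0.1, 5.8]
width: 0.0432
gripper_force: 40.3
```

```bash
python3 -c "
from h import *
print(st())"
```

```text
{'t': 13.1333, 'joints': [0.7099, 0.4302, -0.5832, 1.7778, 0.2745, 1.0132, 0.8108], 'ee_pos': [0.5227, -0.1599, 0.0602], 'tool_rot': [1.1968, 2.9024, 0.0001], 'ft_force': [-0.8371, 0.1445, 5.7625], 'ft_torque': [0.1937, 0.2168, -0.2043], 'width': 0.0432, 'gripper_force': 40.3191}
```

jog_arm --pt "0 0 0 0 0 0 0" --pt "0 0 0 0 0 0 0" --pt "0 0 0 0 0 0 0" --pt "0 0 -0.05 0 0 0 0" --pt "0 0 -0.1 0 0 0 0" --pt "0 0 -0.15 0 0 0 0" --pt "0 0 -0.2 0 0 0 0" --pt "0 0 -0.25 0 0 0 0" --pt "0 0 -0.3 0 0 0 0" --pt "0 0 -0.3 0 0 0 0" --pt "0 0 -0.3 0 0 0 0" --pt "0 0 -0.3 0 0 0 0" --squeeze 100

```text
t: 14.13
ee_pos: [0.5228, -0.1599, 0.0605]
tool_rot: [1.618, 2.691, 0.001]
ft_force: [-2.6, 1.2, 8.3]
width: 0.042
gripper_force: 100.2
```

```bash
cat > tq.py <<'E'
from h import *
s=st(); r=np.array(s['tool_rot']); R=cv2.Rodrigues(r)[0]
print(s['t'],'Tz',s['ft_torque'],'F',s['ft_force'],'yaw',round(float(np.arctan2(R[1,1],R[0,1])),4),s['ee_pos'],s['width'],s['gripper_force'],s['joints'][6])
E
python3 tq.py
```

```text
14.1333 Tz [0.3153, 0.4641, -0.563] F [-2.6379, 1.1903, 8.2784] yaw 0.4882 [0.5228, -0.1599, 0.0605] 0.042 100.1617 0.5343
```

jog_arm --pt "0 0 -0.04 0 0 0 0" --pt "0 0 -0.08 0 0 0 0" --pt "0 0 -0.1 0 0 0 0" --pt "0 0 -0.1 0 0 0 0" --pt "0 0 -0.1 0 0 0 0"

```text
t: 14.55
ee_pos: [0.5228, -0.1598, 0.0604]
tool_rot: [1.749, 2.607, 0.001]
ft_force: [-2.4, 1.0, 9.3]
width: 0.0416
gripper_force: 100.1
```

```bash
python3 tq.py
```

```text
14.55 Tz [0.1302, 0.4556, -0.0919] F [-2.4265, 1.0098, 9.3054] yaw 0.3892 [0.5228, -0.1598, 0.0604] 0.0416 100.1309 0.4424
```

At-rest readings depend on how the arm settles, so I'll read while moving at a constant slow speed.

jog_arm --pt "0 0 -0.02 0 0 0 0" --pt "0 0 -0.04 0 0 0 0" --pt "0 0 -0.06 0 0 0 0" --pt "0 0 -0.08 0 0 0 0"

```text
t: 14.88
ee_pos: [0.5228, -0.1598, 0.0605]
tool_rot: [1.851, 2.535, 0.001]
ft_force: [-1.8, -0.2, 8.2]
width: 0.0423
gripper_force: 100.1
```

```bash
python3 tq.py
```

```text
14.8833 Tz [0.0211, 0.4517, 0.563] F [-1.8463, -0.1817, 8.233] yaw 0.3093 [0.5228, -0.1598, 0.0605] 0.0423 100.056 0.3682
```

jog_arm --pt "0 0 -0.02 0 0 0 0" --pt "0 0 -0.04 0 0 0 0" --pt "0 0 -0.06 0 0 0 0"

```text
t: 15.13
ee_pos: [0.5228, -0.1598, 0.0605]
tool_rot: [1.927, 2.478, 0.001]
ft_force: [-1.2, 1.0, 8.7]
width: 0.0421
gripper_force: 100.1
```

```bash
python3 tq.py
```

```text
15.1333 Tz [0.0645, 0.4668, 0.5423] F [-1.2383, 1.0178, 8.6945] yaw 0.2493 [0.5228, -0.1598, 0.0605] 0.0421 100.1267 0.3127
```

Free-running reads +0.55 N m while moving. I'll continue at the same speed; the target is about 0.86.

jog_arm --pt "0 0 -0.02 0 0 0 0" --pt "0 0 -0.04 0 0 0 0" --pt "0 0 -0.06 0 0 0 0" --pt "0 0 -0.08 0 0 0 0"

```text
t: 15.47
ee_pos: [0.5229, -0.1598, 0.0605]
tool_rot: [2.024, 2.399, 0.001]
ft_force: [-1.3, 0.6, 8.8]
width: 0.0421
gripper_force: 100.1
```

```bash
python3 tq.py
```

```text
15.4667 Tz [0.1177, 0.446, 0.5338] F [-1.3399, 0.6233, 8.7879] yaw 0.1694 [0.5229, -0.1598, 0.0605] 0.0421 100.1179 0.2387
```

jog_arm --pt "0 0 -0.02 0 0 0 0" --pt "0 0 -0.04 0 0 0 0" --pt "0 0 -0.06 0 0 0 0"

```text
t: 15.72
ee_pos: [0.5229, -0.1598, 0.0604]
tool_rot: [2.095, 2.338, 0.001]
ft_force: [-1.8, 0.2, 7.9]
width: 0.0421
gripper_force: 100.1
```

```bash
python3 tq.py
```

```text
15.7167 Tz [0.1024, 0.4243, 0.555] F [-1.8288, 0.1783, 7.9297] yaw 0.1092 [0.5229, -0.1598, 0.0604] 0.0421 100.1081 0.183
```

jog_arm --pt "0 0 -0.02 0 0 0 0" --pt "0 0 -0.04 0 0 0 0" --pt "0 0 -0.06 0 0 0 0" --pt "0 0 -0.08 0 0 0 0"

```text
t: 16.05
ee_pos: [0.5229, -0.1598, 0.0604]
tool_rot: [2.187, 2.252, 0.001]
ft_force: [-0.9, 0.9, 7.2]
width: 0.0421
gripper_force: 100.1
```

```bash
python3 tq.py
```

```text
16.05 Tz [0.1106, 0.4176, 0.5524] F [-0.9023, 0.8956, 7.2301] yaw 0.0293 [0.5229, -0.1598, 0.0604] 0.0421 100.1002 0.1089
```

jog_arm --pt "0 0 -0.02 0 0 0 0" --pt "0 0 -0.04 0 0 0 0" --pt "0 0 -0.06 0 0 0 0"

```text
t: 16.3
ee_pos: [0.5229, -0.1598, 0.0604]
tool_rot: [2.253, 2.185, 0.002]
ft_force: [-1.8, 0.7, 7.4]
width: 0.042
gripper_force: 100.1
```

```bash
python3 tq.py
```

```text
16.3 Tz [0.0587, 0.4823, 0.5842] F [-1.8376, 0.7371, 7.4207] yaw -0.0307 [0.5229, -0.1598, 0.0604] 0.042 100.0926 0.0532
```

jog_arm --pt "0 0 -0.02 0 0 0 0" --pt "0 0 -0.04 0 0 0 0" --pt "0 0 -0.06 0 0 0 0"

```text
t: 16.55
ee_pos: [0.5229, -0.1598, 0.0604]
tool_rot: [2.318, 2.117, 0.002]
ft_force: [-1.1, 0.8, 7.1]
width: 0.0422
gripper_force: 100.1
```

```bash
python3 tq.py
```

```text
16.55 Tz [-0.0027, 0.476, 0.5672] F [-1.1014, 0.8199, 7.0817] yaw -0.0906 [0.5229, -0.1598, 0.0604] 0.0422 100.0844 -0.0025
```

jog_arm --pt "0 0 -0.02 0 0 0 0" --pt "0 0 -0.04 0 0 0 0"

```text
t: 16.72
ee_pos: [0.5229, -0.1598, 0.0604]
tool_rot: [2.36, 2.07, 0.002]
ft_force: [-0.5, -0.1, 8.3]
width: 0.042
gripper_force: 100.1
```

```bash
python3 tq.py
```

```text
16.7167 Tz [0.1039, 0.4842, 0.5606] F [-0.5412, -0.1141, 8.2611] yaw -0.1306 [0.5229, -0.1598, 0.0604] 0.042 100.0796 -0.0397
```

jog_arm --pt "0 0 -0.02 0 0 0 0" --pt "0 0 -0.04 0 0 0 0" --pt "0 0 -0.06 0 0 0 0" --pt "0 0 -0.08 0 0 0 0"

```text
t: 17.05
ee_pos: [0.523, -0.1598, 0.0605]
tool_rot: [2.441, 1.974, 0.002]
ft_force: [-1.0, 1.0, 8.7]
width: 0.042
gripper_force: 100.1
```

```bash
python3 tq.py
```

```text
17.05 Tz [0.0874, 0.3384, 0.5295] F [-0.9922, 0.958, 8.6761] yaw -0.2107 [0.523, -0.1598, 0.0605] 0.042 100.0661 -0.1141
```

jog_arm --pt "0 0 -0.02 0 0 0 0" --pt "0 0 -0.04 0 0 0 0" --pt "0 0 -0.06 0 0 0 0"

```text
t: 17.3
ee_pos: [0.523, -0.1598, 0.0605]
tool_rot: [2.499, 1.9, 0.002]
ft_force: [-1.1, 0.1, 7.6]
width: 0.0421
gripper_force: 100.1
```

```bash
python3 tq.py
```

```text
17.3 Tz [0.095, 0.4369, 0.547] F [-1.1332, 0.1401, 7.6452] yaw -0.2706 [0.523, -0.1598, 0.0605] 0.0421 100.0512 -0.1699
```

jog_arm --pt "0 0 -0.02 0 0 0 0" --pt "0 0 -0.04 0 0 0 0" --pt "0 0 -0.06 0 0 0 0" --pt "0 0 -0.08 0 0 0 0"

```text
t: 17.63
ee_pos: [0.523, -0.1598, 0.0605]
tool_rot: [2.573, 1.798, 0.003]
ft_force: [-0.6, -0.2, 7.4]
width: 0.042
gripper_force: 100.0
```

```bash
python3 tq.py
```

```text
17.6333 Tz [0.0988, 0.3916, 0.559] F [-0.6141, -0.2358, 7.4045] yaw -0.3507 [0.523, -0.1598, 0.0605] 0.042 100.0469 -0.2443
```

jog_arm --pt "0 0 -0.02 0 0 0 0" --pt "0 0 -0.04 0 0 0 0" --pt "0 0 -0.06 0 0 0 0"

```text
t: 17.88
ee_pos: [0.523, -0.1598, 0.0604]
tool_rot: [2.626, 1.72, 0.003]
ft_force: [-0.5, -0.8, 7.8]
width: 0.0415
gripper_force: 100.0
```

```bash
python3 tq.py
```

```text
17.8833 Tz [0.1417, 0.388, 0.5657] F [-0.4559, -0.8229, 7.7586] yaw -0.4107 [0.523, -0.1598, 0.0604] 0.0415 100.0462 -0.3002
```

jog_arm --pt "0 0 -0.02 0 0 0 0" --pt "0 0 -0.04 0 0 0 0" --pt "0 0 -0.06 0 0 0 0" --pt "0 0 -0.08 0 0 0 0"

```text
t: 18.22
ee_pos: [0.5231, -0.1598, 0.0605]
tool_rot: [2.693, 1.614, 0.003]
ft_force: [0.8, -0.4, 7.8]
width: 0.0419
gripper_force: 100.1
```

```bash
python3 tq.py
```

```text
18.2167 Tz [0.105, 0.2972, 0.5676] F [0.8238, -0.4275, 7.8222] yaw -0.4907 [0.5231, -0.1598, 0.0605] 0.0419 100.0618 -0.3747
```

jog_arm --pt "0 0 -0.02 0 0 0 0" --pt "0 0 -0.04 0 0 0 0" --pt "0 0 -0.06 0 0 0 0"

```text
t: 18.47
ee_pos: [0.5231, -0.1599, 0.0605]
tool_rot: [2.74, 1.533, 0.003]
ft_force: [-0.3, -0.1, 7.7]
width: 0.0419
gripper_force: 100.1
```

```bash
python3 tq.py
```

```text
18.4667 Tz [0.1624, 0.2981, 0.6081] F [-0.2693, -0.0697, 7.669] yaw -0.5507 [0.5231, -0.1599, 0.0605] 0.0419 100.0805 -0.4306
```

jog_arm --pt "0 0 -0.02 0 0 0 0" --pt "0 0 -0.04 0 0 0 0"

```text
t: 18.63
ee_pos: [0.5231, -0.1598, 0.0604]
tool_rot: [2.77, 1.478, 0.003]
ft_force: [-0.2, -0.1, 6.3]
width: 0.0419
gripper_force: 100.1
```

```bash
python3 tq.py
```

```text
18.6333 Tz [0.0286, 0.2711, 0.5845] F [-0.2096, -0.0663, 6.3267] yaw -0.5906 [0.5231, -0.1598, 0.0604] 0.0419 100.1062 -0.468
```

jog_arm --pt "0 0 -0.02 0 0 0 0" --pt "0 0 -0.04 0 0 0 0"

```text
t: 18.8
ee_pos: [0.5231, -0.1599, 0.0605]
tool_rot: [2.799, 1.422, 0.003]
ft_force: [-0.3, -0.2, 7.1]
width: 0.0425
gripper_force: 100.1
```

```bash
python3 tq.py
```

```text
18.8 Tz [0.1004, 0.2331, 0.6152] F [-0.2975, -0.1806, 7.0625] yaw -0.6306 [0.5231, -0.1599, 0.0605] 0.0425 100.0921 -0.5052
```

jog_arm --pt "0 0 -0.02 0 0 0 0" --pt "0 0 -0.04 0 0 0 0"

```text
t: 18.97
ee_pos: [0.5231, -0.1599, 0.0604]
tool_rot: [2.827, 1.366, 0.003]
ft_force: [-0.1, 0.5, 6.5]
width: 0.0422
gripper_force: 100.1
```

```bash
python3 tq.py
```

```text
18.9667 Tz [0.0368, 0.2547, 0.7315] F [-0.0975, 0.5115, 6.5068] yaw -0.6705 [0.5231, -0.1599, 0.0604] 0.0422 100.1014 -0.5425
```

jog_arm --pt "0 0 -0.02 0 0 0 0" --pt "0 0 -0.04 0 0 0 0"

```text
t: 19.13
ee_pos: [0.5231, -0.1599, 0.0605]
tool_rot: [2.853, 1.309, 0.003]
ft_force: [0.6, -0.4, 6.7]
width: 0.0418
gripper_force: 100.1
```

```bash
python3 tq.py
```

```text
19.1333 Tz [0.0281, 0.274, 0.8317] F [0.5561, -0.3576, 6.7353] yaw -0.7103 [0.5231, -0.1599, 0.0605] 0.0418 100.1092 -0.5797
```

The reading is about 0.28 N m above free-running, inside the window. I'll add a hair more, release and retreat straight up.

jog_arm --pt "0 0 -0.01 0 0 0 0" --pt "0 0 -0.01 0 0 0 0"

```text
t: 19.3
ee_pos: [0.5231, -0.1599, 0.0605]
tool_rot: [2.86, 1.295, 0.004]
ft_force: [-0.2, -0.0, 6.9]
width: 0.0422
gripper_force: 100.1
```

```bash
python3 tq.py
```

```text
19.3 Tz [0.0703, 0.2191, 0.5856] F [-0.1693, -0.0311, 6.8958] yaw -0.7201 [0.5231, -0.1599, 0.0605] 0.0422 100.1451 -0.5889
```

jog_arm --pt "0 0 0 0 0 0 1" --pt "0 0 0 0 0 0 1" --pt "0 0 0 0 0 0 1" --pt "0 0 0 0 0 0 1" --pt "0 0 0 0 0 0 1" --pt "0 0 0 0 0 0 1"

```text
t: 19.8
ee_pos: [0.5217, -0.1598, 0.0587]
tool_rot: [-2.862, -1.295, 0.0]
ft_force: [0.3, 0.4, 0.6]
width: 0.0849
gripper_force: 0.0
```

```bash
python3 tq.py
```

```text
19.8 Tz [-0.0019, -0.0404, 0.0684] F [0.332, 0.418, 0.6136] yaw -0.7211 [0.5217, -0.1598, 0.0587] 0.0849 0.0 -0.5889
```

jog_arm --pt "0 0 0 0 0 2 1" --pt "0 0 0 0 0 5 1" --pt "0 0 0 0 0 8 1" --pt "0 0 0 0 0 11 1" --pt "0 0 0 0 0 14 1" --pt "0 0 0 0 0 17 1" --pt "0 0 0 0 0 17 1" --pt "0 0 0 0 0 17 1"

```text
t: 20.47
ee_pos: [0.5229, -0.16, 0.2308]
tool_rot: [2.86, 1.294, 0.005]
ft_force: [-0.4, 0.1, -1.0]
width: 0.085
gripper_force: 0.0
```

```bash
python3 - <<'E'
from h import *
c=cam('wrist'); print('head',circ(c['W'],.522,-.160,.016,.105,.14),'nut',circ(c['W'],.522,-.160,.03,.0835,.089)); print(st()['ee_pos'])
t=cam('top'); print('disc',circ(t['W'],.4785,.136,.025,.08,.095)); W=t['W']
for n,(u,v) in dict(pig=(427,231),vial=(296,251),timer=(291,155),meter=(348,145)).items(): print(n,W[v,u].round(3))
E
```

```text
head (408, array([ 522. , -160.4]), 8.1, 'fit', array([ 522. , -160.5]), np.float64(7.9), np.float64(0.119)) nut (1402, array([ 521.8, -159.9]), 23.4, 'fit', array([ 521.9, -160.1]), np.float64(23.1), np.float64(0.0863))
[0.5219, -0.1598, 0.229]
disc (110, array([478.9, 135.8]), 14.8, 'fit', array([478.8, 135.8]), np.float64(14.5), np.float64(0.0864))
pig [ 0.428 -0.132  0.657]
vial [0.391 0.052 0.057]
timer [0.652 0.073 0.038]
meter [ 0.678 -0.083  0.054]
```

The rod is home and central, its head top is at about 120 mm, and the other things I could see are unmoved. The arm blocks the top camera's view of the pig, but nothing went near it. Handing in.

```bash
python3 -c "
from station import order
print(order.hand_in())"
```

```text
the job is handed in; nothing more can be done
None
```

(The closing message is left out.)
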